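# Find the case socket that fits the clock's hex nut

## Robot

A 6-joint arm with a two-finger parallel gripper is mounted at the origin on the work surface. World frame = base frame: x ahead of the robot, y to its left, z up, the work surface at z = 0. Lengths are in m, angles in rad, forces in N, time in s.
With the tool pointing down it reaches from about 0.375 to 0.9 m from the base axis. Payload 3.1 kg.
Tool frame: the origin (TCP) lies midway between the tips of the shut fingers; the grasp point (between the pads) lies 19 mm behind it; z points along the fingers, y is the line along which they close (so a half turn about z gives the same grasp; the last joint's range is limited). The gripper opens to 85 mm and grips with 20 to 120 N. Pads are 22 mm wide; open, the fingers measure 114 mm over their backs; the gripper's body (76 mm by 85 mm) begins 54 mm behind the grasp point. The pads swing forward as they close: fully open they stand 13 mm farther back than shut.
Start: joints at [-1.389, 0.527, 1.433, -0, 1.181, -0.178], TCP at [0.22, -0.585, 0.231] pointing down, gripper open.
Joint ranges: [-3.08, 3.08], [-0.75, 2.2], [0.22, 2.44], [-1.43, 4.57], [0, 2.65], [-2.85, 2.85]. Speed limits (rad/s): [2.79, 2.79, 3.14, 3.14, 3.14, 3.14].

## Interface

Orientations are given as a unit quaternion [w, x, y, z].
In Python, from rig import get_state, grab_frame, job_done gives the robot as it stands. The module is installed in compiled form; this text tells all that it offers.
- The arm moves only by the tool carry_out, never from a script. Its argument "motion" is a list of rows, each a list of 4 numbers: the shift along the world's x, y, z in m, then the turn about the world's z in rad. A call has 1 to 8 rows; each row is the pose to reach, as a shift and turn from the pose commanded when the call began; what a row does not reach only later rows make up. A row lasts 1/12 s, in which the tool goes at most 41.7 mm and 7.16 degrees, less where a joint would pass 70% of its speed; a pose out of reach is approached as far as the arm can. A call with a gripper value outside its range is refused whole. "gripper" is the finger opening in m, from 0 to 0.0854, set as the call begins (left out, the last holds). The fingers move at their own pace and stop on an object; "newtons" is the grip in N (left out, the last holds). Time passes only in rows, so rows that repeat a pose let the fingers close. It gives the time, the measured TCP pose, the force, the opening and the grip force at its end, in the units of the state.
- get_state(): the state, without advancing time (a new reading comes with each control period).
- grab_frame(name): name is "scene" or "top"; returns a dict with "img" (384x512x3 uint8, blue, green, red), "camera_matrix" (3x3 intrinsics, pixels), "xyz" and "rotation" of the camera in the world. Camera axes: x right, y down, z forward; pixel columns grow to the right and rows downward; lengths in m; the calibration is good to about 2 mm. A picture is of the moment at which its call begins. There is no depth.
- job_done(): hands the job in; it is judged then, once.
The state is a dict: "time_s": time; "joint_pos": joint angles; "joint_vel": joint speeds; "effort": joint torques, N m; "position": TCP position; "eef_rot": TCP orientation; "wrist_force": force on the tool from outside, world axes, zero at the start; "wrist_torque": the same for the moment, N m; "width": finger opening in m; "gripper_force": force on a finger pad.
Only numpy, scipy, OpenCV 4.12 (cv2) and the standard library are available. Lean on these libraries where they do the work, as an engineer would, in place of code of your own. Each camera call takes 0.05 s, during which the arm holds its last target. There are 200 camera calls.

## Task

Find the socket in the tray that fits the hex nut of the clock case nearest the robot, by trying them on it, and seat that one straight and fully down over the nut, its mouth on the floor of the recess around the nut. Any socket that does not fit goes back to stand upright in the tray, mouth down like the others; leave the other things on the bench where they are. Finish still gripping the fitting socket while it sits on the nut: do not let go of it.

Things in the scene. Friction and masses are not known exactly. Their poses are not given: they have to be found in the camera images.
- socket_a: loose steel socket standing mouth down in the tray, 70 to 250 g: round barrel 24 mm high, on it a 14 mm square shank 30 mm long (54 mm in all). Origin: on its axis, at the mouth (underside); z up. Shank flats face +-x, +-y; hex bore flats face +x and every 60 degrees from it; bore 14 mm deep, 3 mm wider across flats than its nut, no lead-in
- socket_b: like socket_a but for its size. The three are for nuts of 15, 20 and 25 mm across flats, with barrels 27, 35 and 43 mm wide; which name is which size is not told. The square shank is the same on all: grip it across two flats
- socket_c: like socket_a but for its size (see socket_b). On its own nut, flats lined up, the underside goes down to the recess floor, 34 mm above the case's origin. A too small socket stays on the nut, about 11 mm higher, a too large one on the recess's rim, 8 mm higher
- case_p: fixed round aluminium clock case, 68 mm wide, in a steel case holder (jaws 46 mm out along x, 34 mm high). Origin: on its axis at bench level, z up. In its top a round recess: rim at 42 mm, floor at 34 mm; in the middle a fixed brass hex nut, top at 45 mm, its flats facing +x and every 60 degrees from it. The case to work on is the one of the three nearest the robot (x under 0.6 m)
- case_q: like case_p but for the nut's size. The three cases have nuts of 15, 20 and 25 mm across flats, in recesses 31.6, 39.6 and 47.6 mm wide; which case has which is not told. The two not nearest the robot wait at the back (x 0.71 m or more): leave them alone
- case_r: like case_p but for the nut's size (see case_q). Every case's holder has two rods and a screw along x, 66 mm out on the -x side; the nut's upper edge is chamfered (2 mm wide and high)
- tray: low open wooden tray, fixed, 90 mm (its x) by 240 mm (its y), walls 3 mm thick and 11 mm high, floor 3 mm thick; the sockets stand in a row along its y, about 75 mm apart. Origin: centre of its underside, at bench level
- loupe: bystander, to be left alone: black eyeglass loupe, 32 mm wide, 30 mm high; origin under its centre
- bezel: bystander, to be left alone: steel bezel ring with its crystal, 42 mm wide, 5 mm high; origin under its centre
- gear: bystander, to be left alone: small brass gear wheel with a short steel arbor, 30 mm wide, 10 mm high; origin under its centre
- screwdriver: bystander, to be left alone: small screwdriver, 130 mm long, lying along its own x axis; origin under its middle
- oil_jar: bystander, to be left alone: amber jar with black cap, 32 mm wide, 45 mm high; origin under its centre
- weight: bystander, to be left alone: small turned brass weight with a knob, 28 mm wide, 31 mm high; origin under its centre
Things that resemble listed ones, but are neither listed nor needed, are in the scene too. Leave any turquoise or yellow look-alike of the socket_c alone. What is shaped like the socket_b but yellow is not meant.

How it is judged:
By the outcome, as a careful person would: the job done as asked, in the order asked, and still so for the second after the job is handed in, while the arm keeps its last pose, push and grip.
It also fails if it takes over 72 s, if anything falls off the work surface, if the arm or the gripper's body presses on something with over 40 N, if the wrist force passes 120 N, or if a joint passes its speed limit or range.

## Working session

There is one attempt and no reset: what is moved stays moved. The work goes in short steps, Python scripts to look and compute and a tool call to move; the robot and the scene stay as the last step left them, time stands still between calls to the robot, and variables do not carry over. Pictures are saved under pics/ and viewed, at most 10 in all, crops included, and the job is handed in when it is done.

Besides the shell and the picture viewer there is one more tool, called after "Request:" in YAML: its name, and indented under it one key for each argument. carry_out: Moves the arm, as the interface text tells. Its arguments: {"type":"object","properties":{"motion":{"type":"array","items":{"type":"array","items":{"type":"number"}}},"gripper":{"type":"number"},"newtons":{"type":"number"}},"required":["motion"]}

```bash
mkdir -p pics; cat > h.py <<'E'
import numpy as np, cv2
from rig import *
def ray(f,u,v,z):
    d=np.array(f["rotation"])@np.linalg.inv(f["camera_matrix"])@np.array([u,v,1.]); c=np.array(f["xyz"])
    return c+d*(z-c[2])/d[2]
def proj(f,p):
    q=np.array(f["camera_matrix"])@(np.array(f["rotation"]).T@(np.array(p)-f["xyz"])); return q[:2]/q[2]
E
python3 - <<'E'
from h import *
for n in("top","scene"):
    f=grab_frame(n); cv2.imwrite(f"pics/{n}0.png",cv2.resize(f["img"],(796,597),interpolation=cv2.INTER_CUBIC)); np.save(f"{n}0.npy",f,allow_pickle=True)
    print(n,f["xyz"],np.round(f["rotation"],3),f["camera_matrix"])
s=get_state();print(s)
E
```

```text
top [0.46133741 0.00947449 1.29029813] [-0.035  0.706 -0.706  0.044] [[437.89146878   0.         258.86784303]
 [  0.         437.89146878 185.77230042]
 [  0.           0.           1.        ]]
scene [1.08048579 0.76756722 0.66390839] [-0.138  0.238  0.849 -0.451] [[446.70564647   0.         258.83373008]
 [  0.         446.70564647 187.85779496]
 [  0.           0.           1.        ]]
{'time_s': 0.1, 'joint_pos': array([-1.38949608e+00,  5.28376259e-01,  1.43376882e+00,  1.00786160e-06,
        1.18140172e+00, -1.78454989e-01]), 'joint_vel': array([-0.00019723, -0.00115806, -0.00209498, -0.00034611,  0.00018972,
       -0.00089795]), 'effort': array([-5.91236858e-04, -4.43306279e+01, -1.78585607e+01, -1.67719727e-04,
        3.88849454e-03,  2.61671414e-05]), 'position': array([ 0.21996507, -0.58432904,  0.2304313 ]), 'eef_rot': array([-9.77071894e-04,  9.83865161e-01,  1.78908891e-01, -9.23989616e-07]), 'wrist_force': array([-0.68948268, -0.4587687 , -0.13226941]), 'wrist_torque': array([-0.0019983 ,  0.01963115, -0.02386807]), 'gripper_force': 0.0, 'width': 0.0852570275776676}
```

View pics/top0.png

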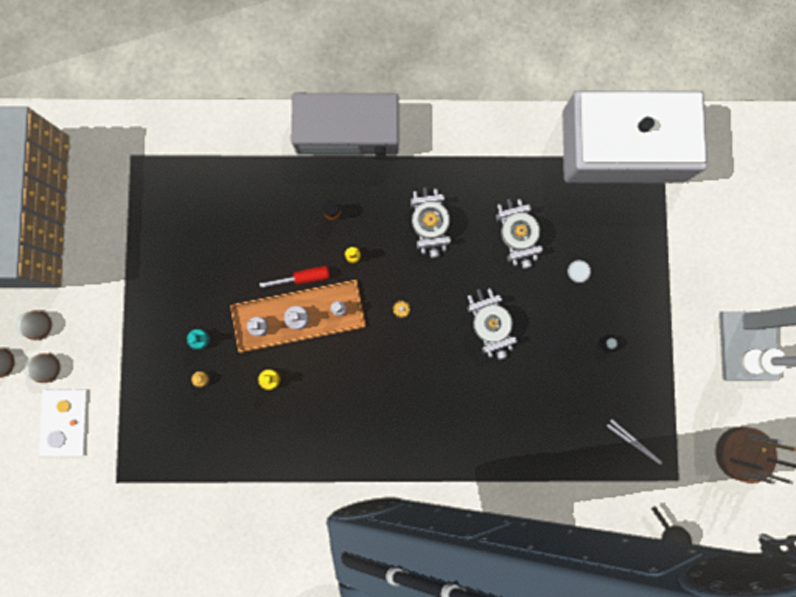

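View pics/scene0.png

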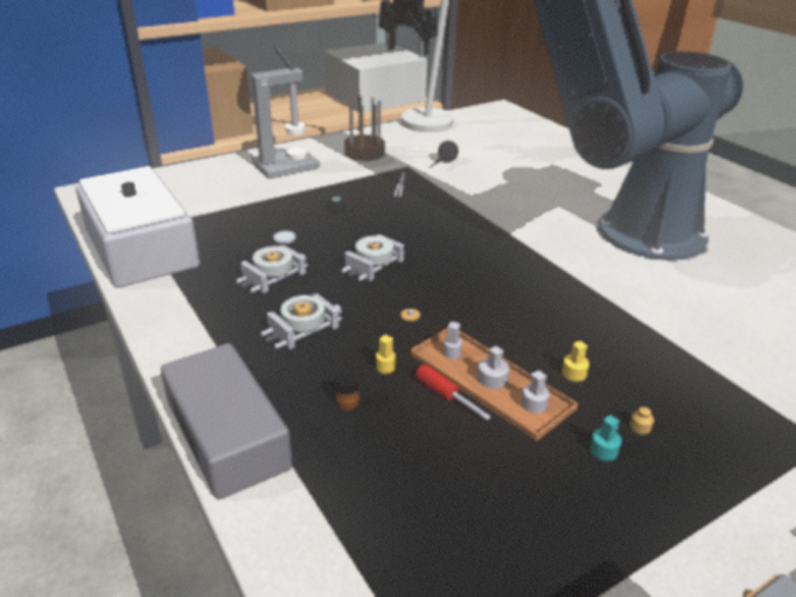

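The top picture shows the near case at about (492,323) and the tray at (298,316). The grey sockets are at (257,326), (295,317) and (339,308): medium, large and small by eye. The scene view agrees, and the yellow and turquoise look-alikes are outside the tray.

```bash
python3 - <<'E'
from h import *
f=np.load("top0.npy",allow_pickle=True).item(); im=f["img"]
a=cv2.resize(im[175:230,145:241],None,fx=4.15,fy=4.15,interpolation=cv2.INTER_CUBIC)
b=cv2.resize(im[183:233,295:340],(360,400),interpolation=cv2.INTER_CUBIC)
c=cv2.resize(im[120:170,260:355],(398,209),interpolation=cv2.INTER_CUBIC)
g=np.load("scene0.npy",allow_pickle=True).item()["img"]
d=cv2.resize(g[200:290,260:380],(400,300),interpolation=cv2.INTER_CUBIC)
e=cv2.resize(g[140:225,150:270],(400,283),interpolation=cv2.INTER_CUBIC)
o=np.zeros((600,800,3),np.uint8)
o[:a.shape[0],:398]=a[:,:398]; o[:400,400:760]=b; o[300:600,:400]=d; 
o[400:600,400:683]=cv2.resize(e,(283,200))
cv2.imwrite("pics/c1.png",o)
# hue masks
hsv=cv2.cvtColor(im,cv2.COLOR_BGR2HSV)
# nuts: brass
m=cv2.inRange(hsv,(8,110,90),(28,255,255)); m[:,:255]=0
n,l,s,ce=cv2.connectedComponentsWithStats(m)
for i in range(1,n):
    if s[i,4]>5 and 110<ce[i,1]<240 and ce[i,0]<360: print("nut",s[i],ce[i],ray(f,*ce[i],.045))
# bright aluminium of cases: enclosing circle
m=cv2.inRange(hsv,(0,0,150),(180,70,255))
n,l,s,ce=cv2.connectedComponentsWithStats(m)
for i in range(1,n):
    if s[i,4]>15 and 110<ce[i,1]<240 and 140<ce[i,0]<420: print("br",s[i],ce[i])
# tray
m=cv2.inRange(hsv,(5,100,60),(18,255,255)); m[:,250:]=0;m[:,:140]=0
c=max(cv2.findContours(m,0,1)[0],key=cv2.contourArea); r=cv2.minAreaRect(c)
B=np.array([ray(f,*p,.011) for p in cv2.boxPoints(r)])[:,:2];print("tray",B.round(4),B.mean(0),[np.linalg.norm(B[i]-B[i-1]) for i in range(2)])
for i in range(2): d=B[i]-B[i-1];print(np.degrees(np.arctan2(d[1],d[0])))
E
```

```text
Traceback (most recent call last):
  File "h.py", line 4, in ray
    d=np.array(f["rotation"])@np.linalg.inv(f["camera_matrix"])@np.array([u,v,1.]); c=np.array(f["xyz"])
      ~~~~~~~~~~~~~~~~~~~~~~~^~~~~~~~~~~~~~~~~~~~~~~~~~~~~~~~~~
ValueError: matmul: Input operand 1 has a mismatch in its core dimension 0, with gufunc signature (n?,k),(k,m?)->(n?,m?) (size 3 is different from 4)
```

View pics/c1.png

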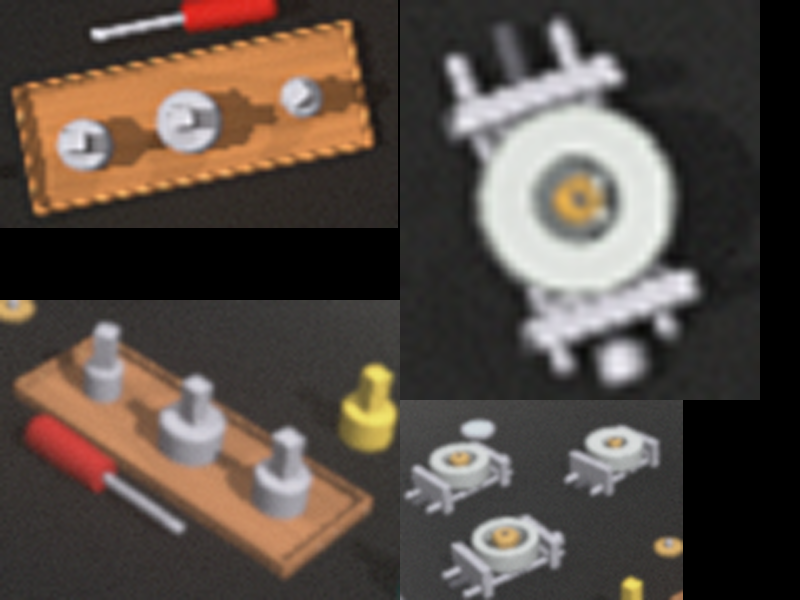

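Near case (crop at 575,200): the recess is about 88 px against an outer width of 195 px (68 mm), so 31 mm, which makes it the 15 mm nut. The smallest socket is the one at the right of the tray (crop at 300,97). The camera rotation is a quaternion, so I'll fix that and measure.

```bash
sed -i 's/^from rig.*/&\nfrom scipy.spatial.transform import Rotation as Ro\ndef R(f): return Ro.from_quat(f["rotation"],scalar_first=True).as_matrix()/; s/np.array(f\["rotation"\])/R(f)/g' h.py
python3 - <<'E'
from h import *
f=np.load("top0.npy",allow_pickle=True).item(); im=f["img"]; g=np.load("scene0.npy",allow_pickle=True).item()
hsv=cv2.cvtColor(im,cv2.COLOR_BGR2HSV)
# case outer disc (crop b: 8x from 295,183), by bright threshold opened to drop the jaws
m=(im[183:233,295:340].min(2)>135).astype(np.uint8)
m=cv2.resize(m*255,None,fx=8,fy=8,interpolation=cv2.INTER_CUBIC);m=(m>127).astype(np.uint8)
full=m.copy()
c=max(cv2.findContours(m,0,1)[0],key=cv2.contourArea)
mm=np.zeros_like(m);cv2.drawContours(mm,[c],-1,1,-1)
disc=cv2.morphologyEx(mm,cv2.MORPH_OPEN,cv2.getStructuringElement(2,(121,121)))
c=max(cv2.findContours(disc,0,1)[0],key=cv2.contourArea);e=cv2.fitEllipse(c)
u=np.array(e[0])/8+[295,183]-.44;print("disc",e,"->",ray(f,*u,.042),"diam",np.mean(e[1])/8*(1.29-.042)/437.9)
j=((full-disc*full)>0).astype(np.uint8); j=cv2.morphologyEx(j,cv2.MORPH_OPEN,np.ones((9,9)))
for k in cv2.findContours(j,0,1)[0]:
    if cv2.contourArea(k)>1500:
        r=cv2.minAreaRect(k); B=np.array([ray(f,*(p/8+[295,183]-.44),.034) for p in cv2.boxPoints(r)])
        print("jaw",r,B.mean(0)[:2],[ (np.linalg.norm(d:=B[i]-B[i-1]).round(4),np.degrees(np.arctan2(d[1],d[0])).round(1)) for i in(1,2)])
m=cv2.inRange(hsv,(8,110,90),(28,255,255))
n,l,s,ce=cv2.connectedComponentsWithStats(m)
for i in range(1,n):
    if s[i,4]>5 and 110<ce[i,1]<240 and 290<ce[i,0]<360: print("nut",s[i],ce[i],ray(f,*ce[i],.045))
# tray
m=cv2.inRange(hsv,(5,100,60),(18,255,255)); m[:,250:]=0;m[:,:140]=0
c=max(cv2.findContours(m,0,1)[0],key=cv2.contourArea); r=cv2.minAreaRect(c)
B=np.array([ray(f,*p,.008) for p in cv2.boxPoints(r)])[:,:2];print("tray",B.mean(0))
for i in (1,2): d=B[i]-B[i-1];print(np.linalg.norm(d),np.degrees(np.arctan2(d[1],d[0])))
# sockets: gray inside tray
def crop8(img,x0,y0,x1,y1,k=8): return cv2.resize(img[y0:y1,x0:x1],None,fx=k,fy=k,interpolation=cv2.INTER_CUBIC)
o=np.zeros((600,800,3),np.uint8)
a=cv2.resize(im[188:210,204:234],(600,440)[:2] and (409,300),interpolation=cv2.INTER_CUBIC);o[:300,:409]=a
b=crop8(g["img"],276,200,310,245,13);o[:585,409:409+391]=b[:,:391]
cv2.imwrite("pics/c2.png",o)
hs=cv2.cvtColor(crop8(im,204,188,234,210),cv2.COLOR_BGR2HSV)
mk=cv2.inRange(hs,(0,0,110),(180,75,255))
c=max(cv2.findContours(mk,0,1)[0],key=cv2.contourArea);(x,y),rr=cv2.minEnclosingCircle(c);M=cv2.moments(c)
for q in((x,y),(M["m10"]/M["m00"],M["m01"]/M["m00"])): print("sock",ray(f,q[0]/8+204-.44,q[1]/8+188-.44,.027),rr/8*2*1.263/437.9)
E
```

```text
disc ((171.9583282470703, 193.10769653320312), (182.33119201660156, 227.15516662597656), 157.05813598632812) -> [ 0.54222044 -0.17034868  0.042     ] diam 0.07293888096396688
jaw ((214.73748779296875, 318.815673828125), (73.29901885986328, 175.17787170410156), 78.06439971923828) [ 0.49769213 -0.18619975] [(np.float64(0.0631), np.float64(-78.1)), (np.float64(0.0261), np.float64(-169.1))]
jaw ((73.40000915527344, 95.80000305175781), (85.13566589355469, 44.68915557861328), 81.8698959350586) [ 0.57786528 -0.13642431] [(np.float64(0.0162), np.float64(-81.8)), (np.float64(0.0308), np.float64(-172.6))]
jaw ((176.45509338378906, 64.20020294189453), (85.90806579589844, 47.531856536865234), 39.20720291137695) [ 0.58934534 -0.17382352] [(np.float64(0.0174), np.float64(-39.5)), (np.float64(0.0309), np.float64(-129.6))]
nut [331 145   9   7  42] [334.71428571 147.97619048] [ 0.71233145 -0.22663147  0.045     ]
nut [314 205   6   6  22] [316.45454545 207.5       ] [ 0.53973913 -0.1710239   0.045     ]
tray [0.55614599 0.19153394]
0.24728005966424532 -78.50159918630213
0.09555811237831195 -168.38691765629625
sock [0.56805204 0.11343571 0.027     ] 0.02980852529757043
sock [0.56840661 0.11341104 0.027     ] 0.02980852529757043
```

View pics/c2.png

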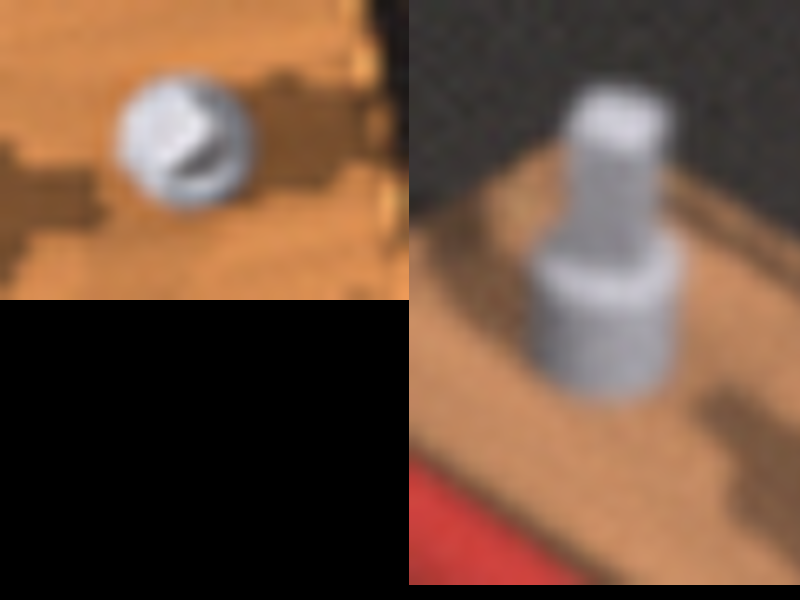

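The small socket is at about (0.568, 0.113). Its shank is turned about 42° in the top crop (right edge from (210,135) to (170,175)), and the scene crop agrees. I'll check case centre and socket across both views.

```bash
python3 - <<'E'
from h import *
f=np.load("top0.npy",allow_pickle=True).item(); g=np.load("scene0.npy",allow_pickle=True).item()
# outer case disc in top via Hough on upscaled crop
im=f["img"]; k=8
G=cv2.cvtColor(cv2.resize(im[183:233,295:340],None,fx=k,fy=k,interpolation=cv2.INTER_CUBIC),cv2.COLOR_BGR2GRAY)
pf=437.9/(1.29-.042)*k
for nm,d in(("outer",.068),("recess",.0316)):
    r=d/2*pf
    h=cv2.HoughCircles(cv2.GaussianBlur(G,(0,0),3),cv2.HOUGH_GRADIENT,1,200,param1=60,param2=15,minRadius=int(r*.9),maxRadius=int(r*1.1))
    for c in (h[0] if h is not None else [])[:2]: print(nm,c,r,ray(f,c[0]/k+295-.44,c[1]/k+183-.44,.042))
# scene: project hypotheses and compare with nut blob
hs=cv2.cvtColor(g["img"],cv2.COLOR_BGR2HSV);m=cv2.inRange(hs,(8,110,90),(28,255,255))
n,l,s,ce=cv2.connectedComponentsWithStats(m)
for i in range(1,n):
    if s[i,4]>5 and 145<ce[i,1]<215 and 160<ce[i,0]<260: print("nut scene",s[i],ce[i],ray(g,*ce[i],.044))
# scene: case outer bright ring, near case ~ (242,160)
# scene: small socket shank top: crop2 centre (620,115) at 13x from (276,200), offset 409
print("shank top scene",ray(g,(620-409)/13+276-.46,118/13+200-.46,.057))
print("barrel bottom axis scene", ray(g,(605-409)/13+276-.46,(262)/13+200-.46,.027))
print("pred",proj(f,[.568,.1135,.027]))
# camera yaw: image direction of world x
p=proj(f,[.54,-.171,.04]);d=proj(f,[.64,-.171,.04])-p;print("x dir",np.degrees(np.arctan2(-d[0],-d[1])))
# shank top in top view, bright threshold
C=cv2.resize(im[188:210,204:234],None,fx=8,fy=8,interpolation=cv2.INTER_CUBIC);Gs=cv2.cvtColor(C,cv2.COLOR_BGR2GRAY)
for t in(190,205,215):
    mk=(Gs>t).astype(np.uint8);cs=cv2.findContours(mk,0,1)[0]
    c=max(cs,key=cv2.contourArea);print(t,cv2.minAreaRect(c),ray(f,*(np.array(cv2.minAreaRect(c)[0])/8+[204,188]-.44),.057))
E
```

```text
outer [181.5 198.5  91.2] 95.43974358974359 [ 0.54029373 -0.17373472  0.042     ]
recess [175.5 198.5  42.7] 44.351410256410254 [ 0.54029275 -0.17158724  0.042     ]
nut scene [172 164   6   3  14] [174.85714286 165.14285714] [ 0.7162323  -0.22132349  0.044     ]
nut scene [190 196  10   6  46] [194.56521739 198.58695652] [ 0.73714933 -0.05275034  0.044     ]
shank top scene [0.56956755 0.11266563 0.057     ]
barrel bottom axis scene [0.57186754 0.11443274 0.027     ]
pred [217.16254808 198.07793077]
x dir 0.863066516841601
190 ((93.50001525878906, 76.0), (41.719295501708984, 50.20458221435547), 45.0) [0.56834544 0.11645861 0.057     ]
205 ((94.71206665039062, 75.2051773071289), (35.87915802001953, 42.27985763549805), 49.76364517211914) [0.56862718 0.1160345  0.057     ]
215 ((99.22398376464844, 76.29637908935547), (26.97417640686035, 33.43183898925781), 47.72631072998047) [0.56824205 0.11444031 0.057     ]
```

Request:
carry_out:
  motion:
    - [0.017,0.036,0,0.1]
    - [0.034,0.072,0,0.2]
    - [0.051,0.108,0,0.3]
    - [0.068,0.144,0,0.37]
    - [0.085,0.18,0,0.37]
    - [0.102,0.216,0,0.37]
    - [0.119,0.252,0,0.37]
    - [0.136,0.288,0,0.37]

```text
time_s: 0.77
position: [0.3563, -0.2949, 0.2311]
eef_rot: [-0.0, 0.934, 0.357, -0.0]
wrist_force: [0.4, -0.8, -0.2]
width: 0.0854
gripper_force: 0.0
```

Request:
carry_out:
  motion:
    - [0.019,0.037,0,0]
    - [0.038,0.074,0,0]
    - [0.057,0.111,0,0]
    - [0.076,0.148,0,0]
    - [0.095,0.185,0,0]
    - [0.114,0.222,0,0]
    - [0.133,0.259,0,0]
    - [0.152,0.296,0,0]
  gripper: 0.045

```text
time_s: 1.43
position: [0.5084, 0.0012, 0.2311]
eef_rot: [-0.0, 0.934, 0.357, -0.0]
wrist_force: [0.2, -1.5, 0.3]
width: 0.0451
gripper_force: 0.0
```

Request:
carry_out:
  motion:
    - [0.019,0.035,-0.005,0]
    - [0.038,0.07,-0.01,0]
    - [0.0605,0.1,-0.025,0]
    - [0.0605,0.1155,-0.05,0]
    - [0.0605,0.1155,-0.09,0]
    - [0.0605,0.1155,-0.125,0]
    - [0.0605,0.1155,-0.125,0]

```text
time_s: 2.02
position: [0.5629, 0.1151, 0.0993]
eef_rot: [-0.003, 0.934, 0.357, -0.007]
wrist_force: [-0.8, -0.4, -0.7]
width: 0.0452
gripper_force: 0.0
```

```bash
python3 - <<'E'
from h import *
g=grab_frame("scene");f=grab_frame("top")
a=cv2.resize(g["img"][130:270,220:360],(560,560),interpolation=cv2.INTER_CUBIC)
b=cv2.resize(f["img"][170:230,190:250],(240,240),interpolation=cv2.INTER_CUBIC)
o=np.zeros((560,800,3),np.uint8);o[:,:560]=a;o[:240,560:]=b;cv2.imwrite("pics/d1.png",o)
s=get_state();print(s["position"],s["width"])
E
```

```text
[0.56755132 0.11456409 0.10523452] 0.045401758920480706
```

View pics/d1.png

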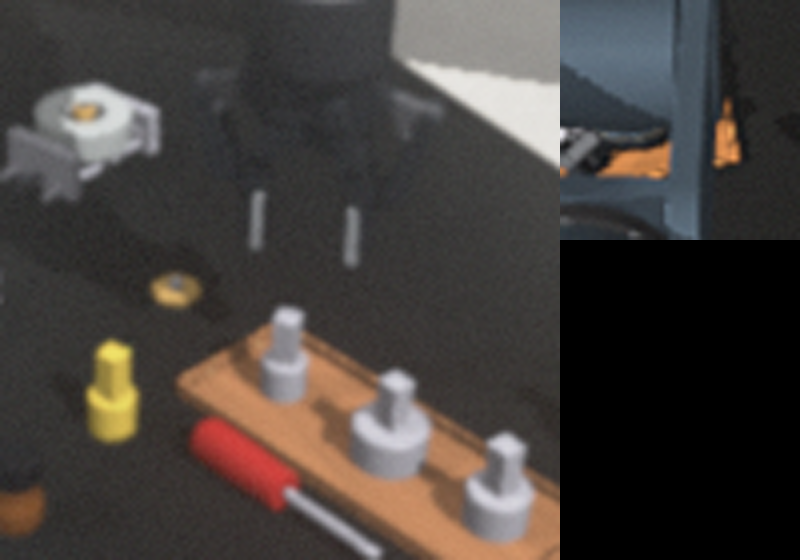

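The finger pads are at (258,220) and (352,237) in the 4x crop, above the small socket at (288,320). I'll check the pad midpoint numerically.

```bash
python3 - <<'E'
from h import *
g=np.load("scene0.npy",allow_pickle=True).item()
S=lambda p:(proj(g,p)-[220,130]+.5)*4
for z in(.105,.112,.118,.125): print(z,S([.5675,.1145,z]))
a=np.radians(131.8);v=np.array([np.cos(a),np.sin(a),0])
for s in(-1,1): print(S(np.array([.5675,.1145,.115])+s*.0227*v))
print("shank",S([.5685,.1145,.057]),S([.5685,.1145,.027]))
E
```

```text
0.105 [299.25862129 247.78187873]
0.112 [300.06710696 237.37352745]
0.118 [300.76514228 228.38710124]
0.125 [301.58547194 217.82627181]
[260.66564272 225.895672  ]
[340.57277566 239.95168946]
shank [292.4585589  317.55026939] [289.25800851 359.03818813]
```

Request:
carry_out:
  motion:
    - [0.002,-0.0015,-0.03,0]
    - [0.002,-0.0015,-0.055,0]
    - [0.002,-0.0015,-0.07,0]
    - [0.002,-0.0015,-0.075,0]
    - [0.002,-0.0015,-0.075,0]
    - [0.002,-0.0015,-0.075,0]

```text
time_s: 2.62
position: [0.5724, 0.1128, 0.0334]
eef_rot: [0.001, 0.934, 0.357, 0.002]
wrist_force: [0.2, 0.5, -0.0]
width: 0.0454
gripper_force: 0.0
```

Request:
carry_out:
  motion:
    - [0,0,0,0]
    - [0,0,0,0]
    - [0,0,0,0]
    - [0,0,0,0]
    - [0,0,0,0]
    - [0,0,0,0]
  gripper: 0.0
  newtons: 50

```text
time_s: 3.12
position: [0.5717, 0.1131, 0.0329]
eef_rot: [0.0, 0.934, 0.357, 0.001]
wrist_force: [-1.1, 0.1, 7.6]
width: 0.0125
gripper_force: 50.1
```

Request:
carry_out:
  motion:
    - [0,0,0.003,0]
    - [0,0,0.01,0]
    - [0,0,0.03,0]
    - [0,0,0.06,0]
    - [0,0,0.09,0]
    - [0,0,0.1,0]
    - [0,0,0.1,0]

```text
time_s: 3.7
position: [0.5726, 0.1132, 0.1345]
eef_rot: [0.001, 0.934, 0.357, 0.003]
wrist_force: [0.2, 0.7, -0.7]
width: 0.0125
gripper_force: 49.2
```

```bash
python3 - <<'E'
from h import *
g=grab_frame("scene")
cv2.imwrite("pics/d2.png",cv2.resize(g["img"][130:250,240:360],(600,600),interpolation=cv2.INTER_CUBIC))
s=get_state();p=s["position"];print(p,s["width"],s["wrist_force"],s["eef_rot"])
S=lambda p:(proj(g,p)-[240,130]+.5)*5
for d in(-.028,-.004,.026):print(S(p+[0,0,d]))
E
```

```text
[0.57116861 0.11310874 0.13248474] 0.012956652099384321 [-0.38014972  0.10104733 -1.45685815] [4.86127643e-04 9.34141961e-01 3.56898987e-01 1.29330977e-03]
[265.49977765 311.49004398]
[268.88324977 266.46147322]
[273.2436134  208.43204791]
```

View pics/d2.png

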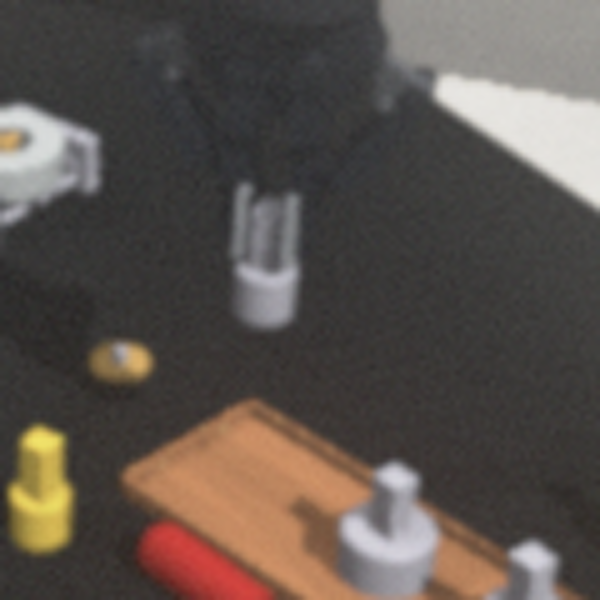

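The small socket is held straight: barrel spans 233–300, centre 266 against a predicted 267. Now over the case, turning the shank to the case's 17° yaw.

Request:
carry_out:
  motion:
    - [-0.003,-0.03,0,-0.06]
    - [-0.007,-0.066,0,-0.12]
    - [-0.011,-0.105,0,-0.18]
    - [-0.015,-0.144,0,-0.24]
    - [-0.019,-0.183,0,-0.3]
    - [-0.023,-0.222,0,-0.36]
    - [-0.027,-0.258,0,-0.42]
    - [-0.03,-0.284,0,-0.43]

```text
time_s: 4.42
position: [0.5388, -0.1735, 0.1291]
eef_rot: [-0.001, 0.989, 0.147, -0.002]
wrist_force: [1.1, 0.2, -1.0]
width: 0.0126
gripper_force: 49.2
```

Request:
carry_out:
  motion:
    - [0,0,-0.01,0]
    - [0,0,-0.025,0]
    - [0,0,-0.038,0]
    - [0,0,-0.044,0]
    - [0,0,-0.044,0]
    - [0,0,-0.044,0]

```text
time_s: 4.92
position: [0.5398, -0.17, 0.0861]
eef_rot: [-0.001, 0.989, 0.15, -0.001]
wrist_force: [0.7, 0.1, -0.0]
width: 0.013
gripper_force: 49.2
```

```bash
python3 - <<'E'
from h import *
g=grab_frame("scene");f=grab_frame("top")
s=get_state();p=s["position"];print(p,s["width"],s["wrist_force"],s["wrist_torque"],s["eef_rot"])
o=np.zeros((600,800,3),np.uint8)
o[:]=cv2.resize(g["img"][125:185,200:280],(800,600),interpolation=cv2.INTER_CUBIC)
cv2.imwrite("pics/d3.png",o)
S=lambda p:(proj(g,p)-[200,125]+.5)*10
print("mouth",S(p-[0,0,.03]),S(p-[0,0,.006]),"case rim centre",S([.540,-.1715,.042]), "1mm x",S([.541,-.1715,.042])-S([.54,-.1715,.042]),"y",S([.54,-.1705,.042])-S([.54,-.1715,.042]))
E
```

```text
[ 0.54082701 -0.17059779  0.08740675] 0.01281462224770047 [ 0.09289537 -0.74951057 -0.48360459] [-0.02205966  0.04561642 -0.01168593] [5.85336541e-05 9.88734900e-01 1.49677262e-01 1.04766021e-04]
mouth [413.89302833 283.83902845] [413.70587807 207.10507919] case rim centre [414.96431928 330.09342106] 1mm x [-3.11015752  0.89180039] y [1.79518729 1.5526491 ]
```

View pics/d3.png

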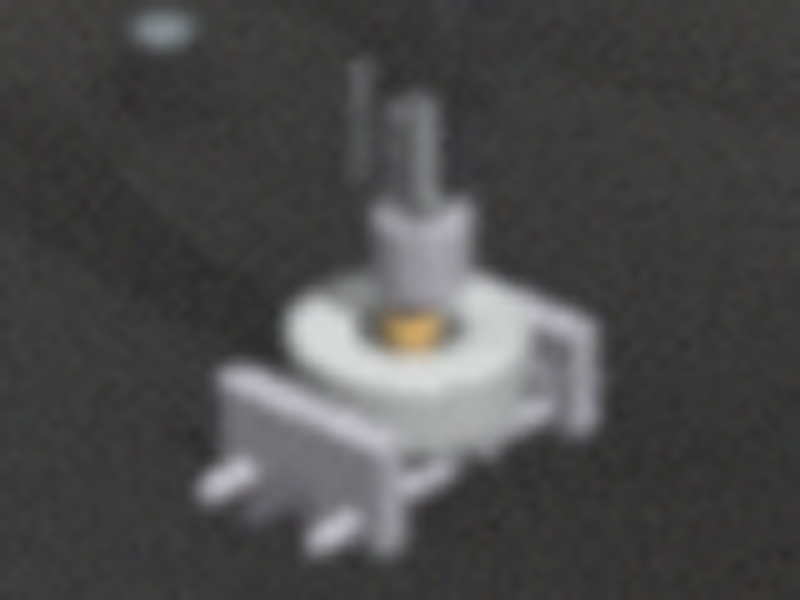

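The barrel (370–475, centre 422) sits right of the nut and recess centre (about 412), so the socket is offset in the grip along the pads. I'll take a finer measure of that.

```bash
python3 - <<'E'
from h import *
fr=[grab_frame("scene") for _ in range(4)]; g=fr[0]
I=np.mean([cv2.cvtColor(x["img"],cv2.COLOR_BGR2GRAY).astype(float) for x in fr],0)
B=np.mean([x["img"].astype(float) for x in fr],0)
p=get_state()["position"];print(p)
def edges(row,lo,hi):  # half-level crossings
    x=np.arange(lo,hi,.05);v=np.interp(x,np.arange(512),I[row]);h=(v.max()+np.median(I[row,lo:lo+3]))/2
    k=np.where(v>h)[0];return x[k[0]],x[k[-1]]
for r in(147,148,149,150,151): 
    a,b=edges(r,231,254);print("barrel",r,a,b,(a+b)/2, "pred axis",proj(g,p-[0,0,.02])[0])
for r in(157,159,161): a,b=edges(r,222,259);print("case",r,a,b,(a+b)/2)
sat=B[:,:,2]-B[:,:,0]
w=np.clip(sat[154:163,230:252]-25,0,None);print("nut cols",(w*np.arange(230,252)).sum()/w.sum(),"pred",proj(g,[.54,-.1715,.045])[0])
E
```

```text
[ 0.54101077 -0.1709568   0.08799054]
barrel 147 236.90000000000134 246.10000000000343 241.5000000000024 pred axis 240.75806546126972
barrel 148 237.45000000000147 245.9500000000034 241.70000000000243 pred axis 240.75806546126972
barrel 149 237.6500000000015 246.0000000000034 241.82500000000246 pred axis 240.75806546126972
barrel 150 237.6000000000015 246.05000000000342 241.82500000000246 pred axis 240.75806546126972
barrel 151 237.70000000000152 246.65000000000356 242.17500000000254 pred axis 240.75806546126972
case 157 228.30000000000143 258.4500000000083 243.37500000000486
case 159 228.6000000000015 258.4500000000083 243.5250000000049
case 161 230.750000000002 251.70000000000675 241.22500000000437
nut cols 240.8054906542056 pred 240.99427586497137
```

Request:
carry_out:
  motion:
    - [0.002,0.0005,-0.004,0]
    - [0.002,0.0005,-0.008,0]
    - [0.002,0.0005,-0.011,0]
    - [0.002,0.0005,-0.013,0]
    - [0.002,0.0005,-0.015,0]
    - [0.002,0.0005,-0.015,0]

```text
time_s: 5.72
position: [0.5425, -0.1705, 0.0724]
eef_rot: [0.0, 0.989, 0.149, -0.0]
wrist_force: [-1.4, -0.2, 2.7]
width: 0.0127
gripper_force: 49.8
```

Request:
carry_out:
  motion:
    - [0,0,-0.002,0]
    - [0,0,-0.004,0]
    - [0,0,-0.004,0]

```text
time_s: 5.97
position: [0.5429, -0.1714, 0.0683]
eef_rot: [0.001, 0.989, 0.15, 0.0]
wrist_force: [-0.0, -3.8, 0.1]
width: 0.0127
gripper_force: 49.4
```

Request:
carry_out:
  motion:
    - [0,0,-0.002,0]
    - [0,0,-0.004,0]
    - [0,0,-0.0055,0]
    - [0,0,-0.0055,0]

```text
time_s: 6.3
position: [0.5427, -0.1713, 0.0626]
eef_rot: [0.001, 0.989, 0.15, 0.0]
wrist_force: [-0.3, -5.5, 1.1]
width: 0.0129
gripper_force: 49.5
```

Request:
carry_out:
  motion:
    - [0,-0.0005,0,0]
    - [0,-0.001,0,0]
    - [0,-0.001,-0.001,0]
    - [0,-0.001,-0.002,0]
    - [0,-0.001,-0.002,0]

```text
time_s: 6.72
position: [0.5425, -0.1714, 0.0609]
eef_rot: [-0.0, 0.989, 0.149, -0.0]
wrist_force: [-1.3, -3.0, 3.1]
width: 0.0133
gripper_force: 49.8
```

```bash
python3 - <<'E'
from h import *
g=grab_frame("scene")
s=get_state();p=s["position"];print(p,s["width"],s["wrist_force"],s["wrist_torque"])
cv2.imwrite("pics/d4.png",cv2.resize(g["img"][125:185,200:280],(800,600),interpolation=cv2.INTER_CUBIC))
S=lambda p:(proj(g,p)-[200,125]+.5)*10
print("expected seated barrel top centre/front",S([.54,-.1715,.058]),S([.54+.0083,-.1715+.0106,.058]),S([.54+.0083,-.1715+.0106,.042]),"tip",S(p))
E
```

```text
[ 0.5425241  -0.17142858  0.06092882] 0.013180297005604606 [-1.31060339 -4.5899004   3.75604803] [-0.68942889  0.25951878  0.04864694]
expected seated barrel top centre/front [414.84865826 279.84860377] [407.94995732 303.62937124] [408.11629905 354.15693754] tip [407.0346538  272.89927245]
```

View pics/d4.png

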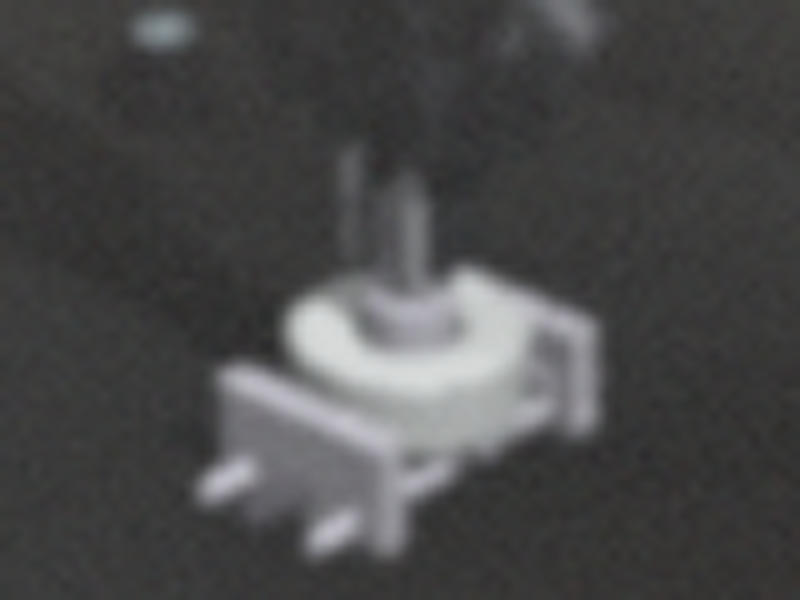

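The socket is down in the recess: the barrel's front top edge is near row 305, where 303 is expected for a seated one. I'll press a little to confirm floor contact and relieve the y force.

Request:
carry_out:
  motion:
    - [0,-0.0005,-0.0005,0]
    - [0,-0.001,-0.001,0]
    - [0,-0.001,-0.0015,0]
    - [0,-0.001,-0.0015,0]
    - [0,-0.001,-0.0015,0]

```text
time_s: 7.18
position: [0.5426, -0.1715, 0.0608]
eef_rot: [-0.001, 0.989, 0.149, 0.0]
wrist_force: [-2.6, 0.8, 12.8]
width: 0.0128
gripper_force: 51.3
```

```bash
python3 - <<'E'
from h import *
fr=[grab_frame("scene") for _ in range(3)];g=fr[0]
n=cv2.resize(np.mean([x["img"][125:185,200:280].astype(np.float32) for x in fr],0),(800,600),interpolation=cv2.INTER_CUBIC)
o=cv2.imread("pics/d3.png").astype(np.float32)
for nm,(x0,x1,y0,y1) in dict(shank_pad=(340,450,120,205),barreltop=(365,480,185,240),all=(340,480,110,235)).items():
    r=cv2.matchTemplate(n,o[y0:y1,x0:x1],cv2.TM_CCOEFF_NORMED);_,v,_,l=cv2.minMaxLoc(r);print(nm,v,l[0]-x0,l[1]-y0)
s=get_state();print(s["position"],s["wrist_force"],s["wrist_torque"])
S=lambda p:(proj(g,p)-[200,125]+.5)*10
p0=np.array([.5409,-.1708,.0877]);print("pred shift",S(s["position"])-S(p0), "per mm z",S(p0-[0,0,.001])-S(p0))
col=n[230:370,405:418].mean((1,2));print(np.c_[np.arange(230,370,5),col[::5].round()].astype(int).tolist())
E
```

```text
shank_pad 0.9171992540359497 -11 73
barreltop 0.7557682991027832 33 75
all 0.7671699523925781 -11 76
[ 0.54255986 -0.17152661  0.06082568] [-1.94781867 -0.51742496 13.00408407] [-0.03586029  0.48176323  0.00305673]
pred shift [-6.30749049 86.64241568] per mm z [0.00819789 3.24897397]
[[230, 122], [235, 122], [240, 121], [245, 120], [250, 121], [255, 122], [260, 122], [265, 121], [270, 121], [275, 121], [280, 119], [285, 120], [290, 123], [295, 135], [300, 154], [305, 172], [310, 179], [315, 178], [320, 173], [325, 165], [330, 160], [335, 158], [340, 159], [345, 165], [350, 176], [355, 190], [360, 201], [365, 210]]
```

Request:
carry_out:
  motion:
    - [0.0007,0,0,0.06]
    - [-0.0007,0,0,-0.06]
    - [0,0.0007,-0.0005,0.06]
    - [0,-0.0007,-0.001,-0.06]
    - [0,0,-0.001,0]
    - [0,0,-0.001,0]
    - [0,0,-0.001,0]

```text
time_s: 7.92
position: [0.5432, -0.172, 0.0608]
eef_rot: [0.0, 0.989, 0.149, 0.001]
wrist_force: [-2.7, -1.2, 17.8]
width: 0.0127
gripper_force: 51.7
```

```bash
python3 - <<'E'
from h import *
s=get_state();print(s["position"],s["wrist_force"],s["wrist_torque"],s["eef_rot"])
E
```

```text
[ 0.54320427 -0.17197777  0.06077538] [-2.70990246 -1.15012957 17.82522438] [-0.08076207  0.64842084 -0.01979455] [1.40535598e-04 9.88801431e-01 1.49234299e-01 9.12902477e-04]
```

Request:
carry_out:
  motion:
    - [0,0,0.002,0]
    - [0,0,0.004,0]
    - [0,0,0.006,0]
    - [0,0,0.006,0]
    - [0,0,0.006,0]

```text
time_s: 8.33
position: [0.5422, -0.1717, 0.0638]
eef_rot: [-0.001, 0.989, 0.149, -0.0]
wrist_force: [-0.6, -0.4, -0.6]
width: 0.0128
gripper_force: 49.2
```

Request:
carry_out:
  motion:
    - [0,0,-0.002,0]
    - [0,0,-0.003,0]
    - [0,0,-0.004,0]
    - [0,0,-0.004,0]
    - [0,0,-0.004,0]
  newtons: 80

```text
time_s: 8.75
position: [0.5424, -0.1721, 0.061]
eef_rot: [-0.0, 0.989, 0.149, -0.0]
wrist_force: [-2.2, 0.3, 6.4]
width: 0.0123
gripper_force: 81.8
```

Request:
carry_out:
  motion:
    - [0,0,-0.001,0]
    - [0,0,-0.002,0]
    - [0,0,-0.002,0]
    - [0,0,-0.002,0]

```text
time_s: 9.08
position: [0.5425, -0.1721, 0.0609]
eef_rot: [-0.0, 0.989, 0.149, 0.0]
wrist_force: [-3.9, 2.0, 19.3]
width: 0.0124
gripper_force: 83.5
```

Request:
carry_out:
  motion:
    - [0,0,0.001,0]
    - [0,0,0.001,0]
    - [0,0,0.001,0]
    - [0,0,0.001,0]

```text
time_s: 9.42
position: [0.5424, -0.1721, 0.0609]
eef_rot: [-0.0, 0.989, 0.149, 0.0]
wrist_force: [-2.2, 1.7, 13.1]
width: 0.0124
gripper_force: 82.2
```

```bash
python3 - <<'E'
from h import *
fr=[grab_frame("scene") for _ in range(3)];g=fr[0]
n=cv2.resize(np.mean([x["img"][125:185,200:280].astype(np.float32) for x in fr],0),(800,600),interpolation=cv2.INTER_CUBIC)
s=get_state();p=s["position"];print(p,s["wrist_force"],s["eef_rot"])
cv2.imwrite("pics/d5.png",n)
E
```

```text
[ 0.54241442 -0.17211314  0.06091666] [-2.9799233   1.70317836 11.71029524] [-1.81941721e-04  9.88790523e-01  1.49309302e-01 -2.30725668e-05][ WARN:0@5.115] global loadsave.cpp:1063 imwrite_ Unsupported depth image for selected encoder is fallbacked to CV_8U.
```

View pics/d5.png

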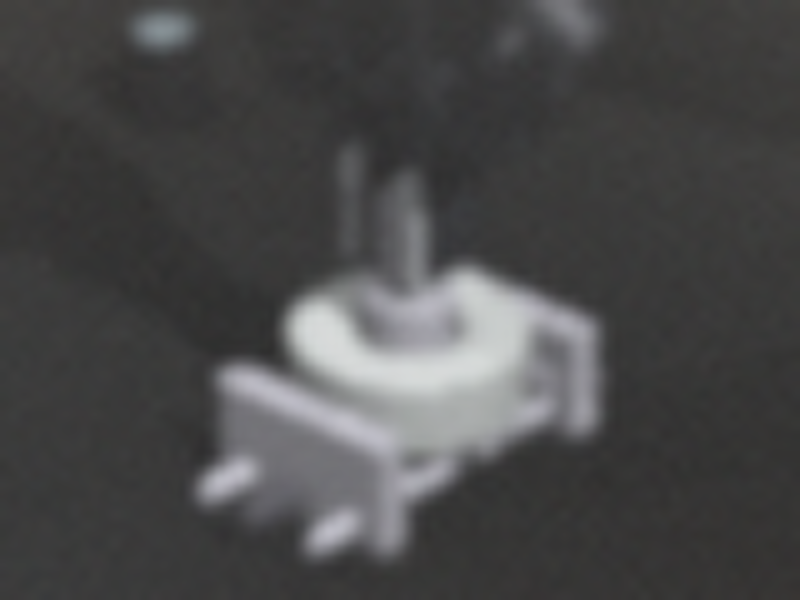

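The barrel is down inside the recess (front edge about row 350), upright, with the shank at (410,230). Contact is hard and repeatable and the grip is holding, so I'm handing in.

```bash
python3 -c "
from rig import *
print(job_done())"
```

```text
the job is handed in; nothing more can be done
None
```

The smallest socket fits the nearest case's nut and is seated on it, still gripped, with about 12 N pressing it down. I picked it first from the images, so it was the only one tried and the other two sockets never left the tray.

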